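# Nest the jaw cup and click the dock's keeper shut

### The arm

A 6-joint arm with a two-finger parallel gripper is mounted at the origin on the work surface. World frame = base frame: x ahead of the robot, y to its left, z up, the work surface at z = 0. Lengths are in mm, angles in degrees, forces in N, time in s.
With the tool pointing down it reaches from about 300 to 1000 mm from the base axis. Payload 5.1 kg.
Tool frame: the origin (TCP) lies between the finger pads, 19 mm behind the fingertips; this is the grasp point; z points along the fingers, y is the line along which they close (so a half turn about z gives the same grasp; the last joint's range is limited). The gripper opens to 95 mm and grips with 3 to 60 N. Pads are 20 mm wide; open, the fingers measure 119 mm over their backs; the gripper's body (75 mm by 180 mm) begins 59 mm behind the grasp point.
Start: joints at [66.543, 7.093, 94.555, -0, 78.352, -4.733], TCP at [208.68, 615.579, 233.456] pointing down, gripper open.
Joint ranges: [-149.61, 149.61], [-58.7, 133.49], [1.44, 155.28], [-77.14, 257.14], [18.33, 153.61], [-166.67, 166.67]. Speed limits (degrees/s): [147.25, 147.25, 180, 180, 180, 180].

### API

Orientations are given as [roll, pitch, yaw] about the fixed x, y, z axes, in that order (R = Rz(yaw) Ry(pitch) Rx(roll)).
In Python, from bench import r gives the robot as it stands.
- The arm moves only by the tool jog_arm, never from a script. Its argument "motion" is a list of rows, each an object with "rotation": the turn, a rotation vector about the tool's x, y, z in rad, a list of three; "linear": the shift along the tool's x, y, z in mm, a list of three; "hand": the opening, from 0 (shut) to 1 (fully open). In form: [{"rotation": [wx, wy, wz], "linear": [dx, dy, dz], "hand": hand}, ...]. A call has 1 to 20 rows; each row is the pose to reach, as a shift and turn from the pose commanded when the call began, along the tool's axes at that moment; what a row does not reach only later rows make up. A row lasts 1/12 s, in which the tool goes at most 41.7 mm and 7.16 degrees, less where a joint would pass 70% of its speed; a pose out of reach is approached as far as the arm can. A call with a gripper value outside its range is refused whole. The fingers move at their own pace and stop on an object; "newtons" is the grip in N (left out, the last holds). Time passes only in rows, so rows that repeat a pose let the fingers close. It gives the time, the measured TCP pose, the force, the opening and the grip force at its end, in the units of the state.
- r.observe(): the state, without advancing time (a new reading comes with each control period).
- r.read_camera(name): name is "side" or "top" or "wrist"; returns the picture (400x640x3 uint8, red, green, blue); there is no depth.
- r.camera_model(name): a dict with "intrinsics" (3x3 intrinsics, pixels), "cam_to_world" (4x4, takes a point from camera to world coordinates). Camera axes: x right, y up, looking along -z (the intrinsics and any distortion apply to the point x, -y, -z); pixel columns grow to the right and rows downward; lengths in mm; the calibration is good to about 2 mm. A picture is of the moment at which its call begins: read the wrist's pose just before it. camera_model takes no time and is no camera call; for the wrist camera it gives the pose at the moment of the call.
- r.job_done(): hands the job in; it is judged then, once.
The state is a dict: "time_s": time; "joints": joint angles; "qvel": joint speeds; "joint_torque": joint torques, N m; "position": TCP position; "tcp_rot": TCP orientation; "wrist_force": force on the tool from outside, world axes, zero at the start; "wrist_torque": the same for the moment, N m; "width": opening from 0.0 (shut) to 1.0 (fully open); "gripper_force": force on a finger pad.
Only numpy, scipy, OpenCV 4.12 (cv2) and the standard library are available. Lean on these libraries where they do the work, as an engineer would, in place of code of your own. Each camera call takes 0.05 s, during which the arm holds its last target. There are 200 camera calls.

### The job

Put the clutch jaws away: set the narrow pewter cup with the brass jaws down into the wide pewter cup standing in the blue dock, keeping it upright and not dropping it, until it sits on the bottom. Then turn the dock's red knob clockwise until it clicks past its detent, so that the steel keeper arm lies over the nested cups. Leave the wide cup in its seat and the other things on the counter where they are.

Things in the scene. Friction and masses are not known exactly. Their poses are not given: they have to be found in the camera images.
- jaw_cup: narrow pewter cup, open at the top, slightly tapered: 80 mm tall, outer diameter 42 mm at the foot and 61 mm at the rim, wall 2.5 mm, about 150 g, with brass clutch jaws fixed in its bottom. Stands upright on the counter. Origin: centre of its underside, z up.
- large_cup: wide pewter cup of the same taper, empty: 55 mm tall, outer diameter 51 mm at the foot, 64 mm at the rim, wall 3 mm, floor 5 mm thick, 220 g. Stands loose in the dock's seat. Origin: centre of its underside, 8 mm above the counter. Fully nested, the jaw cup's foot is 5 mm above this origin with 2 mm play all round, and its rim is 93 mm above the counter, 30 mm above this cup's rim.
- dock: blue base plate 90 x 210 x 8 mm fixed to the counter, long along its y axis. Origin: centre of its underside. The cup seat is at y = +52.5 mm and the vertical knob axis, on a post, at y = -52.5 mm. A thin column at the -y end carries the detent's sprung ball (top 95 mm above the counter).
- dock_seat (a point): centre of the dock's cup seat, on the plate's top, 8 mm above the counter; a ring 7 mm high and 63 mm across surrounds it.
- knob_grip (a point): on the knob's vertical axis, 130 mm above the counter: a good TCP point for gripping from above. The red bar knob is 44 mm long (this frame's x), 12 mm thick (y, the way to pinch it), 104 to 136 mm above the counter. The frame turns with the knob. The keeper arm lies just below the bar: keep the fingertips above 106 mm.
- keeper (a joint): angle of knob and keeper arm, rad, growing clockwise seen from above. At 0 the arm points along the dock's -x; it starts at 0.1 to 0.3. It turns lightly (0.02 N m) up to 1.02, where the detent begins to resist (up to about 0.11 N m); crest at 1.25: let go before, it springs back; past it, it snaps on towards 1.45. At 1.57 the arm points straight at the seat; stop at 1.6.
- keeper_tip (a point): underside of the steel keeper arm at its end, 98 mm above the counter, 105 mm from the knob axis. The arm is fixed to the knob, points along -x of the knob_grip frame, is 16 mm wide (24 mm at the tip) and spans 98 to 104 mm above the counter. It passes 5 mm above the rim of a fully nested jaw cup; a cup that is not down blocks it.
- paperweight: green glass dome, 66 mm across, 39 mm high; bystander. Origin: centre of its underside.
- lead_jar: amber glass jar with black cap, 44 mm across, 60 mm high; bystander. Origin: centre of its underside.
- red_grip: red resin tube, 18 mm across, 42 mm high, standing; bystander. Origin: centre of its underside.
- barrel: silver pencil barrel, 10 mm thick, 102 mm long, lying in a dark wooden rest; bystander. Origin: under its middle.
- steel_tip: steel pencil tip, 14 mm across, 28 mm high, standing; bystander. Origin: centre of its underside.
- screwdriver: screwdriver, 160 mm long, lying along its x axis; bystander. Origin: under its middle.
Not all that is in view belongs to the job. Leave any brown look-alike of the large_cup alone. Leave any pink look-alike of the jaw_cup alone.

How it is judged (in metres and radians):
On the way, in this order (a step that is already met when the one before it is completed fails the run):
1. the jaw cup sits upright on the bottom of the wide cup (z of jaw_cup in the frame of large_cup between 0.002 and 0.0085 m and horizontal distance between jaw_cup and large_cup below 0.006 m and angle between each of jaw_cup, large_cup's own z axis and vertical below 0.1 rad and distance between large_cup and dock_seat below 0.008 m), for 0.2 s.
2. the knob has clicked past its detent with the cups nested (all of step 1 and value of joint keeper above 1.36 rad), for 0.2 s.
At the end, for the whole second after the job is handed in: The jaw cup rests upright (within 0.1 rad) and still on the floor of the wide cup (its foot 2 to 8.5 mm above the wide cup's underside, axes within 6 mm), the wide cup stands upright within 8 mm of the dock's seat, and the keeper is past its detent (joint above 1.36 rad), at rest over the cups (all of step 2 and linear speed of jaw_cup below 0.02 m/s and velocity of joint keeper between -0.1 and 0.1 rad/s); the robot touches nothing.
It fails at once if the jaw cup is tipped more than 0.7 rad (angle between jaw_cup's own z axis and vertical above 0.7 rad).
It fails at once if the jaw cup is dropped into the wide cup (faster than 0.7 m/s within 30 mm of its axis) (horizontal distance between jaw_cup and large_cup below 0.03 m and linear speed of jaw_cup above 0.7 m/s).
It fails at once if a bystander is moved more than 40 mm (distance of any of paperweight, lead_jar, red_grip, barrel, steel_tip, screwdriver from where it was at the start of the episode above 0.04 m).
It also fails if it takes over 51 s, if anything falls off the work surface, if the arm or the gripper's body presses on something with over 40 N, if the wrist force passes 120 N, or if a joint passes its speed limit or range.

## Working session

There is one attempt and no reset: what is moved stays moved. The work goes in short steps, Python scripts to look and compute and a tool call to move; the robot and the scene stay as the last step left them, time stands still between calls to the robot, and variables do not carry over. Pictures are saved under pics/ and viewed, at most 10 in all, crops included, and the job is handed in when it is done.

Besides the shell and the picture viewer there is one more tool, called after "Request:" by a JSON object that holds its "fn" and its "kwargs", one argument or row to a line. jog_arm: Moves the arm, as the interface text tells. Its arguments: {"type":"object","properties":{"motion":{"type":"array","items":{"type":"object","properties":{"rotation":{"type":"array","items":{"type":"number"}},"linear":{"type":"array","items":{"type":"number"}},"hand":{"type":"number"}}}},"newtons":{"type":"number"}},"required":["motion"]}

```bash
mkdir -p pics; ls; python3 - <<'E'
from bench import r
import cv2,numpy as np
a=r.read_camera("top");b=r.read_camera("side")
np.save("top.npy",a);np.save("side.npy",b)
cv2.imwrite("pics/top.png",a[...,::-1]);cv2.imwrite("pics/side.png",b[...,::-1])
for n in("top","side","wrist"):
    m=r.camera_model(n);print(n,np.round(m["intrinsics"],1).tolist(),np.round(m["cam_to_world"],3).tolist(),m.keys())
s=r.observe();print(s)
E
```

```text
pics
top [[467.5, 0.0, 314.7], [0.0, 467.5, 197.8], [0.0, 0.0, 1.0]] [[-0.026, 0.993, -0.115, 497.389], [-1.0, -0.026, 0.007, 39.443], [0.004, 0.115, 0.993, 1320.607], [0.0, 0.0, 0.0, 1.0]] dict_keys(['intrinsics', 'cam_to_world'])
side [[365.0, 0.0, 323.8], [0.0, 365.0, 197.5], [0.0, 0.0, 1.0]] [[0.993, 0.059, -0.105, 519.111], [-0.121, 0.474, -0.872, -800.259], [-0.002, 0.878, 0.478, 593.948], [0.0, 0.0, 0.0, 1.0]] dict_keys(['intrinsics', 'cam_to_world'])
wrist [[277.8, 0.0, 318.7], [0.0, 277.8, 202.7], [0.0, 0.0, 1.0]] [[0.32, -0.911, -0.262, 135.774], [0.948, 0.306, 0.091, 639.207], [-0.002, -0.277, 0.961, 383.441], [0.0, 0.0, 0.0, 1.0]] dict_keys(['intrinsics', 'cam_to_world'])
{'time_s': 0.1, 'joints': array([ 6.65438241e+01,  7.12870332e+00,  9.46251660e+01,  2.98653252e-04,
        7.83497269e+01, -4.73172042e+00]), 'qvel': array([-0.01441411, -0.05948209, -0.27714888, -0.01933416, -0.16081774,
       -0.04281546]), 'joint_torque': array([ 4.29387246e-04, -4.18881691e+01, -3.61095822e+01,  7.77721801e-02,
        4.61628847e-02, -5.82779376e-05]), 'position': array([208.4662364 , 615.10491269, 232.33310822]), 'tcp_rot': array([-1.79896781e+02, -8.83706445e-03,  1.61275476e+02]), 'wrist_force': array([-0.60249425, -0.63106986,  0.24943008]), 'wrist_torque': array([ 0.0314022 ,  0.04604453, -0.02261626]), 'gripper_force': 0.0, 'width': 0.9986958347024505}
```

View pics/top.png

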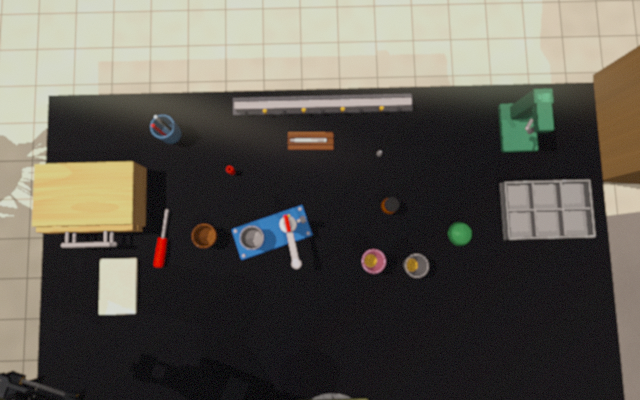

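View pics/side.png

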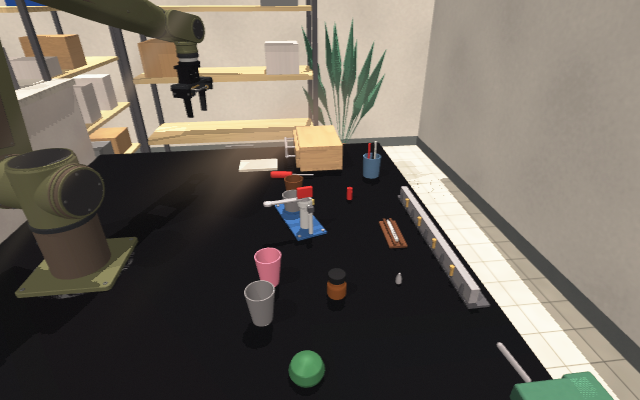

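The top view shows the jaw cup at (416,266), the pink look-alike at (374,261), the wide cup at (252,237) in the blue dock, and the red knob at (288,224) with its arm tip at (296,264). I'll measure these.

```bash
cat > h.py <<'E'
import numpy as np,cv2
def ray(m,uv,z):
    K,T=m["intrinsics"],m["cam_to_world"]
    p=np.linalg.inv(K)@np.array([uv[0],uv[1],1.]); d=T[:3,:3]@np.array([p[0],-p[1],-p[2]])
    o=T[:3,3]; return (o+d*(z-o[2])/d[2])[:2]
def blob(mask,roi,n=1):
    x0,y0,x1,y1=roi; M=np.zeros(mask.shape,np.uint8); M[y0:y1,x0:x1]=mask[y0:y1,x0:x1]*255
    c,_=cv2.findContours(M,cv2.RETR_EXTERNAL,cv2.CHAIN_APPROX_NONE)
    return max(c,key=cv2.contourArea)
E
python3 - <<'E'
from bench import r
from h import *
a=np.load("top.npy");m=r.camera_model("top")
h=cv2.cvtColor(a,cv2.COLOR_RGB2HSV);H,S,V=[h[...,i].astype(int) for i in range(3)]
blue=(H>95)&(H<125)&(S>120)&(V>60)
c=blob(blue,(220,195,325,270))
pts=np.array([ray(m,p[0],8) for p in c],np.float32)
rc=cv2.minAreaRect(pts);print("dock",rc,cv2.boxPoints(rc).tolist())
red=((H<8)|(H>172))&(S>150)&(V>80)
c=blob(red,(270,205,310,245));p=c.reshape(-1,2).astype(float)
w=np.array([ray(m,q,136) for q in p],np.float32);print("knob",cv2.minAreaRect(w),cv2.boxPoints(cv2.minAreaRect(w)).tolist())
g=(V>45)
c=blob(g,(397,248,436,285));print(cv2.minEnclosingCircle(c),cv2.boundingRect(c))
w=np.array([ray(m,q[0],80) for q in c],np.float32);print("jaw",cv2.minEnclosingCircle(w),cv2.fitEllipse(w))
bw=(V>150)&(S<60); c=blob(bw,(284,240,304,275));w=np.array([ray(m,q[0],104) for q in c],np.float32);print("arm",cv2.minAreaRect(w),cv2.boxPoints(cv2.minAreaRect(w)).tolist())
crop=a[190:290,220:440];cv2.imwrite("pics/c.png",cv2.resize(crop,(792,360),interpolation=cv2.INTER_CUBIC)[...,::-1])
E
```

```text
dock ((557.0372314453125, 154.59402465820312), (96.78681945800781, 216.59954833984375), 17.787006378173828) [[477.87371826171875, 242.93373107910156], [544.0404663085938, 36.68793487548828], [636.2007446289062, 66.25431823730469], [570.0339965820312, 272.5001220703125]]
knob ((572.3944702148438, 103.3713607788086), (41.885658264160156, 8.59434700012207), 12.862964630126953) [[551.0205078125, 102.89840698242188], [552.933837890625, 94.51972961425781], [593.7684326171875, 103.84431457519531], [591.8551025390625, 112.22299194335938]]
((416.0, 265.5), 13.463011741638184) (403, 253, 27, 26)
jaw ((455.2586669921875, -230.42874145507812), 35.18396759033203) ((455.4898376464844, -230.86386108398438), (65.77680206298828, 68.3008804321289), 175.16400146484375)
arm ((494.6995544433594, 87.87425231933594), (74.80929565429688, 22.012630462646484), 8.356563568115234) [[456.09246826171875, 93.32758331298828], [459.2916259765625, 71.54866790771484], [533.306640625, 82.4209213256836], [530.1074829101562, 104.19983673095703]]
```

View pics/c.png

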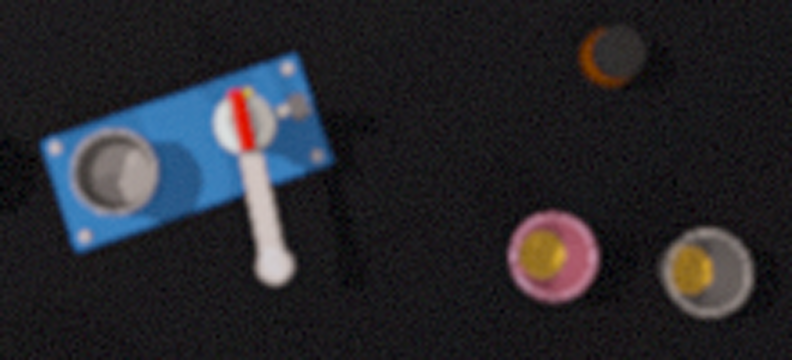

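```bash
cat >> h.py <<'E'
from scipy.spatial.transform import Rotation as Ro
def rel(s,targets):
    R=Ro.from_euler('xyz',s["tcp_rot"],degrees=True)
    for (p,yaw) in targets:
        q=R.inv()*Ro.from_euler('xyz',[180,0,yaw],degrees=True)
        print("lin",np.round(R.inv().apply(np.array(p)-s["position"]),1).tolist(),"rot",np.round(q.as_rotvec(),3).tolist())
def show(s): print(round(s["time_s"],2),np.round(s["position"],1),np.round(s["tcp_rot"],2),round(s["width"],3),s["gripper_force"],np.round(s["wrist_force"],1))
E
python3 - <<'E'
from bench import r
from h import *
rel(r.observe(),[((500,200,260),130),((455.3,-230.5,200),107.8)])
E
```

```text
lin [-409.4, -299.6, -27.2] rot [-0.002, 0.0, 0.546]
lin [-505.2, -721.6, 33.6] rot [-0.002, 0.001, 0.933]
```

Request:
{"fn": "jog_arm", "kwargs": {
  "motion": [
    {"linear":[-409,-300,-27],"rotation":[0,0,0.546],"hand":1},
    {"linear":[-409,-300,-27],"rotation":[0,0,0.546],"hand":1},
    {"linear":[-409,-300,-27],"rotation":[0,0,0.546],"hand":1},
    {"linear":[-409,-300,-27],"rotation":[0,0,0.546],"hand":1},
    {"linear":[-409,-300,-27],"rotation":[0,0,0.546],"hand":1},
    {"linear":[-409,-300,-27],"rotation":[0,0,0.546],"hand":1},
    {"linear":[-409,-300,-27],"rotation":[0,0,0.546],"hand":1},
    {"linear":[-409,-300,-27],"rotation":[0,0,0.546],"hand":1},
    {"linear":[-409,-300,-27],"rotation":[0,0,0.546],"hand":1},
    {"linear":[-409,-300,-27],"rotation":[0,0,0.546],"hand":1},
    {"linear":[-409,-300,-27],"rotation":[0,0,0.546],"hand":1},
    {"linear":[-409,-300,-27],"rotation":[0,0,0.546],"hand":1},
    {"linear":[-505,-722,33.6],"rotation":[0,0,0.933],"hand":1},
    {"linear":[-505,-722,33.6],"rotation":[0,0,0.933],"hand":1},
    {"linear":[-505,-722,33.6],"rotation":[0,0,0.933],"hand":1},
    {"linear":[-505,-722,33.6],"rotation":[0,0,0.933],"hand":1},
    {"linear":[-505,-722,33.6],"rotation":[0,0,0.933],"hand":1},
    {"linear":[-505,-722,33.6],"rotation":[0,0,0.933],"hand":1},
    {"linear":[-505,-722,33.6],"rotation":[0,0,0.933],"hand":1},
    {"linear":[-505,-722,33.6],"rotation":[0,0,0.933],"hand":1}
  ]
}}

```text
time_s: 1.77
position: [464.2, -124.0, 214.2]
tcp_rot: [180.0, -0.0, 107.8]
wrist_force: [2.1, 0.1, -0.6]
width: 1.001
gripper_force: 0.0
```

```bash
python3 - <<'E'
from bench import r
from h import *
s=r.observe();show(s)
rel(s,[((455.3,-230.5,200),107.8)])
E
```

```text
1.77 [ 464.2 -124.   214.2] [179.99  -0.   107.82] 1.001 0.0 [ 2.1  0.1 -0.6]
lin [-98.7, -41.0, 14.2] rot [0.0, -0.0, 0.0]
```

Request:
{"fn": "jog_arm", "kwargs": {
  "motion": [
    {"linear":[-96,-40,14],"rotation":[0,0,0],"hand":1},
    {"linear":[-96,-40,14],"rotation":[0,0,0],"hand":1},
    {"linear":[-96,-40,14],"rotation":[0,0,0],"hand":1},
    {"linear":[-96,-40,14],"rotation":[0,0,0],"hand":1},
    {"linear":[-96,-40,14],"rotation":[0,0,0],"hand":1},
    {"linear":[-96,-40,14],"rotation":[0,0,0],"hand":1}
  ]
}}

```text
time_s: 2.27
position: [456.2, -225.2, 200.4]
tcp_rot: [-180.0, -0.1, 107.8]
wrist_force: [-0.7, 0.3, 0.2]
width: 1.001
gripper_force: 0.0
```

```bash
python3 - <<'E'
from bench import r
from h import *
s=r.observe();show(s);m=r.camera_model("wrist");a=r.read_camera("wrist");np.save("w1.npy",a);cv2.imwrite("pics/w1.png",a[...,::-1])
K,T=m["intrinsics"],m["cam_to_world"]
h=cv2.cvtColor(a,cv2.COLOR_RGB2HSV);H,S,V=[h[...,i].astype(int) for i in range(3)]
p=T[:3,:3].T@(np.array([455.3,-230.5,80])-T[:3,3]);u=K@np.array([p[0],-p[1],-p[2]]);u=u[:2]/u[2];print("pred",u)
x,y=u.astype(int);c=blob((V>50)&(S<70),(max(x-90,0),max(y-90,0),x+90,min(y+90,400)))
w=np.array([ray(m,q[0],80) for q in c],np.float32);print(cv2.boundingRect(c),cv2.minEnclosingCircle(w),cv2.fitEllipse(w))
E
```

```text
2.27 [ 456.2 -225.2  200.4] [-1.7999e+02 -5.0000e-02  1.0782e+02] 1.001 0.0 [-0.7  0.3  0.2]
pred [315.39532861 205.47560829]
(225, 115, 180, 180) ((458.8919372558594, -245.8790283203125), 133.7157745361328) ((457.968017578125, -242.15957641601562), (219.51576232910156, 225.0450439453125), 19.55552864074707)
```

View pics/w1.png

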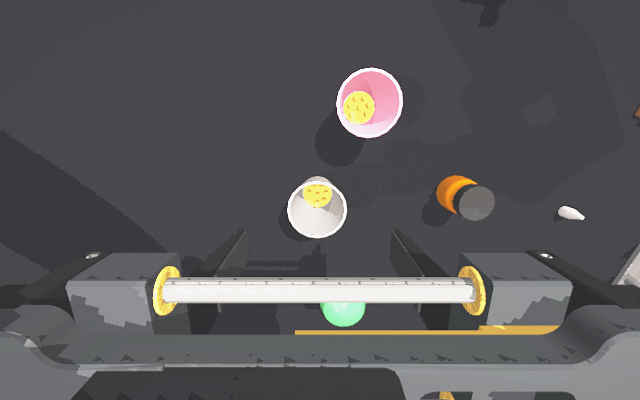

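```bash
python3 - <<'E'
from bench import r
from h import *
m=r.camera_model("wrist");a=np.load("w1.npy");s=r.observe()
V=a.max(2).astype(int)
c=blob(V>150,(280,170,355,245));c=cv2.convexHull(c)
w=np.array([ray(m,q[0],80) for q in c],np.float32);print(cv2.boundingRect(c),cv2.minEnclosingCircle(w),cv2.fitEllipse(w))
cc,rad=cv2.minEnclosingCircle(c[c[:,0,1]>200]);print(cc,rad)
for q in((317,209),): print(ray(m,q,80))
E
```

```text
(287, 176, 60, 63) ((458.0118103027344, -232.28195190429688), 33.22835922241211) ((457.93743896484375, -233.00099182128906), (60.61052322387695, 65.84136199951172), 10.800887107849121)
(316.5762634277344, 209.0) 29.845624923706055
[ 458.29561903 -233.33609782]
```

Jaw-cup rim is centred at pixel (317,209), which gives (458,-233). I'll go down around it.

Request:
{"fn": "jog_arm", "kwargs": {
  "motion": [
    {"linear":[-7,-1,30],"rotation":[0,0,0],"hand":1},
    {"linear":[-7,-1,60],"rotation":[0,0,0],"hand":1},
    {"linear":[-7,-1,90],"rotation":[0,0,0],"hand":1},
    {"linear":[-7,-1,110],"rotation":[0,0,0],"hand":1},
    {"linear":[-7,-1,125],"rotation":[0,0,0],"hand":1},
    {"linear":[-7,-1,125],"rotation":[0,0,0],"hand":1},
    {"linear":[-7,-1,125],"rotation":[0,0,0],"hand":1},
    {"linear":[-7,-1,125],"rotation":[0,0,0],"hand":1}
  ]
}}

```text
time_s: 2.98
position: [458.6, -232.5, 77.2]
tcp_rot: [179.9, 0.1, 107.9]
wrist_force: [0.2, 0.0, -0.0]
width: 1.001
gripper_force: 0.0
```

Request:
{"fn": "jog_arm", "kwargs": {
  "motion": [
    {"linear":[-1,0,2],"rotation":[0,0,0],"hand":1},
    {"linear":[-1,0,2],"rotation":[0,0,0],"hand":0.5},
    {"linear":[-1,0,2],"rotation":[0,0,0],"hand":0.5},
    {"linear":[-1,0,2],"rotation":[0,0,0],"hand":0.5},
    {"linear":[-1,0,2],"rotation":[0,0,0],"hand":0.5},
    {"linear":[-1,0,2],"rotation":[0,0,0],"hand":0.5},
    {"linear":[-1,0,2],"rotation":[0,0,0],"hand":0.5},
    {"linear":[-1,0,2],"rotation":[0,0,0],"hand":0.5},
    {"linear":[-1,0,2],"rotation":[0,0,0],"hand":0.5},
    {"linear":[-1,0,2],"rotation":[0,0,0],"hand":0.5}
  ],
  "newtons": 25
}}

```text
time_s: 3.82
position: [457.8, -233.9, 73.8]
tcp_rot: [-180.0, 0.0, 107.8]
wrist_force: [-1.0, -0.7, 2.1]
width: 0.617
gripper_force: 25.0
```

Request:
{"fn": "jog_arm", "kwargs": {
  "motion": [
    {"linear":[0,0,-10],"rotation":[0,0,0],"hand":0.5},
    {"linear":[0,0,-30],"rotation":[0,0,0],"hand":0.5},
    {"linear":[0,0,-60],"rotation":[0,0,0],"hand":0.5},
    {"linear":[0,0,-90],"rotation":[0,0,0],"hand":0.5},
    {"linear":[0,0,-120],"rotation":[0,0,0],"hand":0.5},
    {"linear":[0,0,-150],"rotation":[0,0,0],"hand":0.5},
    {"linear":[14,8,-170],"rotation":[0,0,0],"hand":0.5},
    {"linear":[40,22,-180],"rotation":[0,0,0],"hand":0.5},
    {"linear":[70,38,-180],"rotation":[0,0,0],"hand":0.5},
    {"linear":[100,54,-180],"rotation":[0,0,0],"hand":0.5},
    {"linear":[130,71,-180],"rotation":[0,0,0],"hand":0.5},
    {"linear":[160,87,-180],"rotation":[0,0,0],"hand":0.5},
    {"linear":[190,103,-180],"rotation":[0,0,0],"hand":0.5},
    {"linear":[220,120,-180],"rotation":[0,0,0],"hand":0.5},
    {"linear":[250,136,-180],"rotation":[0,0,0],"hand":0.5},
    {"linear":[280,152,-180],"rotation":[0,0,0],"hand":0.5},
    {"linear":[310,169,-180],"rotation":[0,0,0],"hand":0.5},
    {"linear":[340,185,-180],"rotation":[0,0,0],"hand":0.5},
    {"linear":[365,199,-180],"rotation":[0,0,0],"hand":0.5},
    {"linear":[380,207,-180],"rotation":[0,0,0],"hand":0.5}
  ]
}}

```text
time_s: 5.48
position: [538.4, 194.3, 253.9]
tcp_rot: [-180.0, -0.1, 108.0]
wrist_force: [-0.5, -0.8, -1.7]
width: 0.618
gripper_force: 25.0
```

Request:
{"fn": "jog_arm", "kwargs": {
  "motion": [
    {"linear":[8,4,0],"rotation":[0,0,0],"hand":0.5},
    {"linear":[12,6,0],"rotation":[0,0,0],"hand":0.5},
    {"linear":[12,6,0],"rotation":[0,0,0],"hand":0.5},
    {"linear":[12,6,0],"rotation":[0,0,0],"hand":0.5},
    {"linear":[12,6,0],"rotation":[0,0,0],"hand":0.5},
    {"linear":[12,6,0],"rotation":[0,0,0],"hand":0.5}
  ]
}}

```text
time_s: 5.98
position: [540.7, 203.6, 253.9]
tcp_rot: [180.0, 0.0, 107.7]
wrist_force: [0.7, 0.2, -0.9]
width: 0.616
gripper_force: 25.0
```

```bash
python3 - <<'E'
from bench import r
from h import *
s=r.observe();show(s);m=r.camera_model("wrist");a=r.read_camera("wrist");np.save("w2.npy",a);cv2.imwrite("pics/w2.png",a[...,::-1])
K,T=m["intrinsics"],m["cam_to_world"]
for P in ((541,204.6,63),(541,204.6,13)):
    p=T[:3,:3].T@(np.array(P)-T[:3,3]);u=K@np.array([p[0],-p[1],-p[2]]);print("pred",u[:2]/u[2])
E
```

```text
5.98 [540.7 203.6 253.9] [1.8000e+02 1.0000e-02 1.0774e+02] 0.616 25.01010722529145 [ 0.7  0.2 -0.9]
pred [318.44211844 185.02861742]
pred [318.4540876  177.46432279]
```

View pics/w2.png

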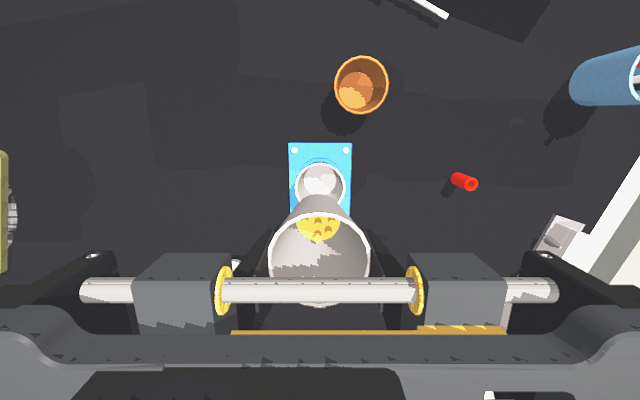

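```bash
python3 - <<'E'
from bench import r
from h import *
m=r.camera_model("wrist");a=np.load("w2.npy")
V=a.max(2).astype(int);S=V-a.min(2)
M=(V>200)&(S<25)
c=blob(M,(290,155,352,200)).reshape(-1,2)
# outer edge per angle: hull of visible part above row 195
hl=cv2.convexHull(c).reshape(-1,2);print(hl.tolist())
hl=hl[hl[:,1]<196]
w=np.array([ray(m,q,63) for q in hl])
A=np.c_[2*w,np.ones(len(w))];x=np.linalg.lstsq(A,(w**2).sum(1),rcond=None)[0];print(x[:2],np.sqrt(x[2]+x[:2]@x[:2]))
for row in(225,235,245): 
    k=np.where((V[row,255:385]>225))[0]+255;print(row,k.min(),k.max())
bl=(a[...,2]>150)&(a[...,0]<90)
c=blob(bl,(280,135,360,215));print(cv2.boundingRect(c),cv2.minAreaRect(np.array([ray(m,q,8) for q in c[:,0]],np.float32)))
print([ray(m,q,8).round(1) for q in((294.5,150),(346,150))], r.observe()['position'].round(1))
E
```

```text
[[329, 164], [331, 165], [336, 168], [337, 169], [342, 175], [344, 181], [345, 187], [345, 189], [343, 197], [341, 199], [298, 199], [297, 198], [295, 194], [294, 187], [295, 182], [296, 178], [299, 173], [305, 167], [311, 164], [314, 163], [321, 162]]
[543.55534402 201.79181932] 32.0816400464376
225 283 355
235 274 363
245 269 368
(349, 214, 1, 1) ((602.1722412109375, 164.75082397460938), (0.0, 0.0), 0.0)
[array([497.2, 230.9]), array([566.3, 253.1])] [540.7 203.7 253.8]
```

Wide-cup rim circle is centred at pixel (320,187), fitting at (543.6,201.8) with r=32.1. I'll shift about (-3,+1.8) in tool axes and lower in stages.

Request:
{"fn": "jog_arm", "kwargs": {
  "motion": [
    {"linear":[-3,1.8,10],"rotation":[0,0,0],"hand":0.5},
    {"linear":[-3,1.8,30],"rotation":[0,0,0],"hand":0.5},
    {"linear":[-3,1.8,50],"rotation":[0,0,0],"hand":0.5},
    {"linear":[-3,1.8,70],"rotation":[0,0,0],"hand":0.5},
    {"linear":[-3,1.8,85],"rotation":[0,0,0],"hand":0.5},
    {"linear":[-3,1.8,100],"rotation":[0,0,0],"hand":0.5},
    {"linear":[-3,1.8,110],"rotation":[0,0,0],"hand":0.5},
    {"linear":[-3,1.8,120],"rotation":[0,0,0],"hand":0.5},
    {"linear":[-3,1.8,130],"rotation":[0,0,0],"hand":0.5},
    {"linear":[-3,1.8,135],"rotation":[0,0,0],"hand":0.5},
    {"linear":[-3,1.8,140],"rotation":[0,0,0],"hand":0.5},
    {"linear":[-3,1.8,140],"rotation":[0,0,0],"hand":0.5}
  ]
}}

```text
time_s: 7.03
position: [543.0, 202.1, 112.9]
tcp_rot: [-179.9, -0.0, 107.8]
wrist_force: [0.2, 0.7, -1.8]
width: 0.615
gripper_force: 25.0
```

Request:
{"fn": "jog_arm", "kwargs": {
  "motion": [
    {"linear":[0,0,4],"rotation":[0,0,0],"hand":0.5},
    {"linear":[0,0,8],"rotation":[0,0,0],"hand":0.5},
    {"linear":[0,0,12],"rotation":[0,0,0],"hand":0.5},
    {"linear":[0,0,15],"rotation":[0,0,0],"hand":0.5},
    {"linear":[0,0,18],"rotation":[0,0,0],"hand":0.5},
    {"linear":[0,0,20],"rotation":[0,0,0],"hand":0.5},
    {"linear":[0,0,20],"rotation":[0,0,0],"hand":0.5}
  ]
}}

```text
time_s: 7.62
position: [543.0, 202.2, 93.1]
tcp_rot: [-179.9, -0.0, 107.8]
wrist_force: [-0.6, 0.1, -1.3]
width: 0.614
gripper_force: 25.0
```

Request:
{"fn": "jog_arm", "kwargs": {
  "motion": [
    {"linear":[0,0,2],"rotation":[0,0,0],"hand":0.5},
    {"linear":[0,0,3.5],"rotation":[0,0,0],"hand":0.5},
    {"linear":[0,0,5],"rotation":[0,0,0],"hand":0.5},
    {"linear":[0,0,5.5],"rotation":[0,0,0],"hand":0.5},
    {"linear":[0,0,5.5],"rotation":[0,0,0],"hand":0.5},
    {"linear":[0,0,5.5],"rotation":[0,0,0],"hand":0.5}
  ]
}}

```text
time_s: 8.12
position: [543.3, 202.3, 88.2]
tcp_rot: [-180.0, -0.0, 107.8]
wrist_force: [-0.5, -0.6, -1.1]
width: 0.617
gripper_force: 25.0
```

Request:
{"fn": "jog_arm", "kwargs": {
  "motion": [
    {"linear":[0,0,1],"rotation":[0,0,0],"hand":0.5},
    {"linear":[0,0,2],"rotation":[0,0,0],"hand":0.5},
    {"linear":[0,0,2],"rotation":[0,0,0],"hand":0.5},
    {"linear":[0,0,2],"rotation":[0,0,0],"hand":0.5}
  ]
}}

```text
time_s: 8.45
position: [543.4, 202.4, 86.8]
tcp_rot: [-180.0, -0.0, 107.8]
wrist_force: [-2.7, 0.0, 3.0]
width: 0.618
gripper_force: 25.0
```

Request:
{"fn": "jog_arm", "kwargs": {
  "motion": [
    {"linear":[0,0,0],"rotation":[0,0,0],"hand":0.7},
    {"linear":[0,0,0],"rotation":[0,0,0],"hand":0.8},
    {"linear":[0,0,0],"rotation":[0,0,0],"hand":0.9},
    {"linear":[0,0,0],"rotation":[0,0,0],"hand":0.9},
    {"linear":[0,0,0],"rotation":[0,0,0],"hand":0.9},
    {"linear":[0,0,-10],"rotation":[0,0,0],"hand":0.9},
    {"linear":[0,0,-30],"rotation":[0,0,0],"hand":0.9},
    {"linear":[0,0,-60],"rotation":[0,0,0],"hand":0.9},
    {"linear":[0,0,-90],"rotation":[0,0,0],"hand":0.9},
    {"linear":[0,0,-120],"rotation":[0,0,0],"hand":0.9},
    {"linear":[0,0,-150],"rotation":[0,0,0],"hand":0.9},
    {"linear":[0,0,-150],"rotation":[0,0,0],"hand":0.9},
    {"linear":[0,0,-150],"rotation":[0,0,0],"hand":0.9}
  ]
}}

```text
time_s: 9.53
position: [544.8, 202.7, 240.0]
tcp_rot: [179.6, 0.0, 107.8]
wrist_force: [-0.3, -0.3, -0.7]
width: 0.9
gripper_force: 0.0
```

```bash
python3 - <<'E'
from bench import r
from h import *
s=r.observe();show(s);m=r.camera_model("wrist");a=r.read_camera("wrist");np.save("w3.npy",a);cv2.imwrite("pics/w3.png",a[...,::-1])
rel(s,[((573,104,235),191.5)])
E
```

```text
9.53 [544.8 202.7 240. ] [1.7964e+02 2.0000e-02 1.0782e+02] 0.9 0.0 [-0.3 -0.3 -0.7]
lin [-102.6, -3.4, 5.0] rot [0.005, 0.005, -1.461]
```

View pics/w3.png

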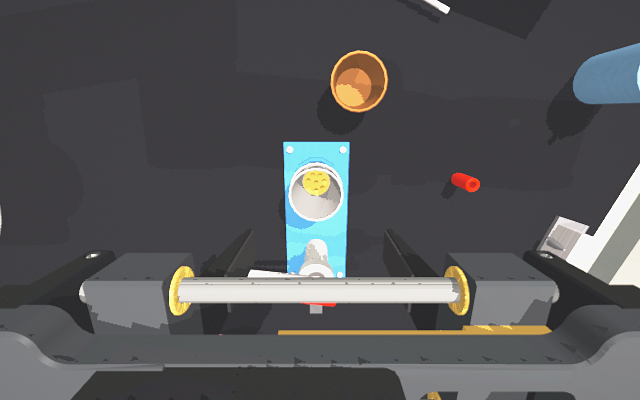

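The jaw cup is nested in the wide cup at (316,192), and the knob lies below at column 316. Next: over the knob with the fingers across it.

Request:
{"fn": "jog_arm", "kwargs": {
  "motion": [
    {"linear":[-20,-1,0],"rotation":[0,0,-0.12],"hand":0.7},
    {"linear":[-40,-2,0],"rotation":[0,0,-0.24],"hand":0.7},
    {"linear":[-60,-3,0],"rotation":[0,0,-0.36],"hand":0.7},
    {"linear":[-80,-3,0],"rotation":[0,0,-0.48],"hand":0.7},
    {"linear":[-102,-3,0],"rotation":[0,0,-0.6],"hand":0.7},
    {"linear":[-102,-3,0],"rotation":[0,0,-0.72],"hand":0.7},
    {"linear":[-102,-3,0],"rotation":[0,0,-0.84],"hand":0.7},
    {"linear":[-102,-3,0],"rotation":[0,0,-0.96],"hand":0.7},
    {"linear":[-102,-3,0],"rotation":[0,0,-1.08],"hand":0.7},
    {"linear":[-102,-3,0],"rotation":[0,0,-1.2],"hand":0.7},
    {"linear":[-102,-3,0],"rotation":[0,0,-1.32],"hand":0.7},
    {"linear":[-102,-3,0],"rotation":[0,0,-1.42],"hand":0.7},
    {"linear":[-102,-3,0],"rotation":[0,0,-1.461],"hand":0.7},
    {"linear":[-102,-3,0],"rotation":[0,0,-1.461],"hand":0.7},
    {"linear":[-102,-3,0],"rotation":[0,0,-1.461],"hand":0.7}
  ]
}}

```text
time_s: 10.83
position: [570.9, 104.2, 234.4]
tcp_rot: [180.0, -0.2, -168.5]
wrist_force: [0.3, -1.0, 0.3]
width: 0.702
gripper_force: 0.0
```

```bash
python3 - <<'E'
from bench import r
from h import *
s=r.observe();show(s);m=r.camera_model("wrist");a=r.read_camera("wrist");np.save("w4.npy",a);cv2.imwrite("pics/w4.png",a[...,::-1])
h=cv2.cvtColor(a,cv2.COLOR_RGB2HSV);H,S,V=[h[...,i].astype(int) for i in range(3)]
red=((H<8)|(H>172))&(S>150)&(V>80)
c=blob(red,(240,120,400,300));print(cv2.boundingRect(c))
w=np.array([ray(m,q[0],136) for q in c],np.float32);print(cv2.minAreaRect(w),cv2.boxPoints(cv2.minAreaRect(w)))
E
```

```text
10.83 [570.9 104.2 234.4] [ 1.7998e+02 -1.7000e-01 -1.6855e+02] 0.702 0.0 [ 0.3 -1.   0.3]
(311, 184, 13, 50)
((572.2329711914062, 101.23434448242188), (48.25257110595703, 11.553624153137207), 11.545969009399414) [[547.43866  102.065285]
 [549.75116   90.74546 ]
 [597.0273   100.403404]
 [594.7148   111.72323 ]]
```

View pics/w4.png

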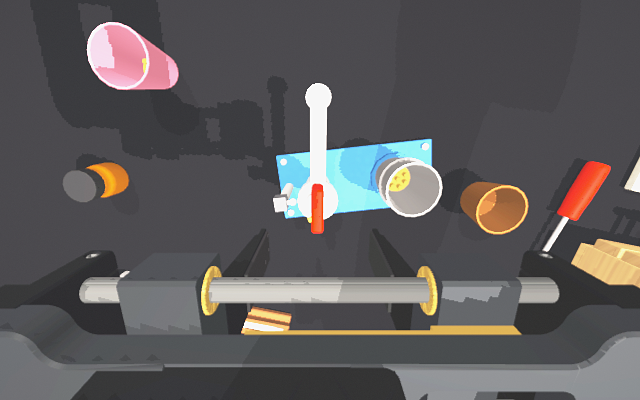

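Knob is a red bar at cols 311–324, rows 184–234, parallel to the image columns as wanted, with its centre near (574.5,101.7).

Request:
{"fn": "jog_arm", "kwargs": {
  "motion": [
    {"linear":[-3,-3.3,20],"rotation":[0,0,0],"hand":0.5},
    {"linear":[-3,-3.3,50],"rotation":[0,0,0],"hand":0.5},
    {"linear":[-3,-3.3,75],"rotation":[0,0,0],"hand":0.5},
    {"linear":[-3,-3.3,95],"rotation":[0,0,0],"hand":0.5},
    {"linear":[-3,-3.3,103],"rotation":[0,0,0],"hand":0.5},
    {"linear":[-3,-3.3,103],"rotation":[0,0,0],"hand":0.5},
    {"linear":[-3,-3.3,103],"rotation":[0,0,0],"hand":0.5},
    {"linear":[-3,-3.3,103],"rotation":[0,0,0],"hand":0.3},
    {"linear":[-3,-3.3,103],"rotation":[0,0,0],"hand":0.15},
    {"linear":[-3,-3.3,103],"rotation":[0,0,0],"hand":0.05},
    {"linear":[-3,-3.3,103],"rotation":[0,0,0],"hand":0.05},
    {"linear":[-3,-3.3,103],"rotation":[0,0,0],"hand":0.05},
    {"linear":[-3,-3.3,103],"rotation":[0,0,0],"hand":0.05},
    {"linear":[-3,-3.3,103],"rotation":[0,0,0],"hand":0.05}
  ],
  "newtons": 20
}}

```text
time_s: 12.05
position: [575.1, 103.2, 133.7]
tcp_rot: [179.8, 0.0, -168.5]
wrist_force: [-1.0, 5.3, 2.3]
width: 0.122
gripper_force: 20.0
```

Request:
{"fn": "jog_arm", "kwargs": {
  "motion": [
    {"linear":[0,1.5,0],"rotation":[0,0,0],"hand":0.05},
    {"linear":[0,1.5,0],"rotation":[0,0,0.06],"hand":0.05},
    {"linear":[0,1.5,0],"rotation":[0,0,0.14],"hand":0.05},
    {"linear":[0,1.5,0],"rotation":[0,0,0.22],"hand":0.05},
    {"linear":[0,1.5,0],"rotation":[0,0,0.3],"hand":0.05},
    {"linear":[0,1.5,0],"rotation":[0,0,0.38],"hand":0.05},
    {"linear":[0,1.5,0],"rotation":[0,0,0.46],"hand":0.05},
    {"linear":[0,1.5,0],"rotation":[0,0,0.54],"hand":0.05},
    {"linear":[0,1.5,0],"rotation":[0,0,0.62],"hand":0.05},
    {"linear":[0,1.5,0],"rotation":[0,0,0.7],"hand":0.05},
    {"linear":[0,1.5,0],"rotation":[0,0,0.7],"hand":0.05},
    {"linear":[0,1.5,0],"rotation":[0,0,0.7],"hand":0.05}
  ],
  "newtons": 40
}}

```text
time_s: 13.05
position: [575.0, 102.5, 133.7]
tcp_rot: [-179.9, 0.0, 151.5]
wrist_force: [-2.0, -3.3, 4.4]
width: 0.123
gripper_force: 40.0
```

Request:
{"fn": "jog_arm", "kwargs": {
  "motion": [
    {"linear":[0,0,0],"rotation":[0,0,0.08],"hand":0.05},
    {"linear":[0,0,0],"rotation":[0,0,0.16],"hand":0.05},
    {"linear":[0,0,0],"rotation":[0,0,0.24],"hand":0.05},
    {"linear":[0,0,0],"rotation":[0,0,0.32],"hand":0.05},
    {"linear":[0,0,0],"rotation":[0,0,0.4],"hand":0.05},
    {"linear":[0,0,0],"rotation":[0,0,0.48],"hand":0.05},
    {"linear":[0,0,0],"rotation":[0,0,0.56],"hand":0.05},
    {"linear":[0,0,0],"rotation":[0,0,0.62],"hand":0.05},
    {"linear":[0,0,0],"rotation":[0,0,0.67],"hand":0.05},
    {"linear":[0,0,0],"rotation":[0,0,0.67],"hand":0.05},
    {"linear":[0,0,0],"rotation":[0,0,0.67],"hand":0.05},
    {"linear":[0,0,0],"rotation":[0,0,0.67],"hand":0.05}
  ]
}}

```text
time_s: 14.05
position: [574.4, 101.9, 133.7]
tcp_rot: [-179.8, 0.1, 113.1]
wrist_force: [-5.1, -6.4, 5.3]
width: 0.124
gripper_force: 40.0
```

```bash
python3 - <<'E'
from bench import r
from h import *
s=r.observe();show(s);print(s["wrist_torque"])
E
```

```text
14.05 [574.4 101.9 133.7] [-1.7985e+02  1.0000e-01  1.1315e+02] 0.124 40.00491142272949 [-5.1 -6.4  5.3]
[-0.96014776  0.72789725  0.01519153]
```

Turned to about 1.48 rad; release and rise.

Request:
{"fn": "jog_arm", "kwargs": {
  "motion": [
    {"linear":[0,0,0],"rotation":[0,0,0],"hand":0.2},
    {"linear":[0,0,0],"rotation":[0,0,0],"hand":0.35},
    {"linear":[0,0,0],"rotation":[0,0,0],"hand":0.5},
    {"linear":[0,0,0],"rotation":[0,0,0],"hand":0.5},
    {"linear":[0,0,-10],"rotation":[0,0,0],"hand":0.5},
    {"linear":[0,0,-30],"rotation":[0,0,0],"hand":0.5},
    {"linear":[0,0,-60],"rotation":[0,0,0],"hand":0.5},
    {"linear":[0,0,-90],"rotation":[0,0,0],"hand":0.5},
    {"linear":[0,0,-120],"rotation":[0,0,0],"hand":0.5},
    {"linear":[0,0,-120],"rotation":[0,0,0],"hand":0.5},
    {"linear":[0,0,-120],"rotation":[0,0,0],"hand":0.5}
  ]
}}

```text
time_s: 14.97
position: [576.4, 103.4, 257.0]
tcp_rot: [179.7, 0.1, 113.1]
wrist_force: [-0.4, 0.1, -0.4]
width: 0.501
gripper_force: 0.0
```

```bash
python3 - <<'E'
from bench import r
from h import *
s=r.observe();show(s);m=r.camera_model("wrist");a=r.read_camera("wrist");cv2.imwrite("pics/w5.png",a[...,::-1])
h=cv2.cvtColor(a,cv2.COLOR_RGB2HSV);H,S,V=[h[...,i].astype(int) for i in range(3)]
red=((H<8)|(H>172))&(S>150)&(V>80)
c=blob(red,(240,120,400,300));w=np.array([ray(m,q[0],136) for q in c],np.float32);print(cv2.minAreaRect(w))
E
```

```text
14.97 [576.4 103.4 257. ] [1.7966e+02 1.0000e-01 1.1306e+02] 0.501 0.0 [-0.4  0.1 -0.4]
((573.8218994140625, 104.58043670654297), (11.39731216430664, 46.322750091552734), 23.268342971801758)
```

View pics/w5.png

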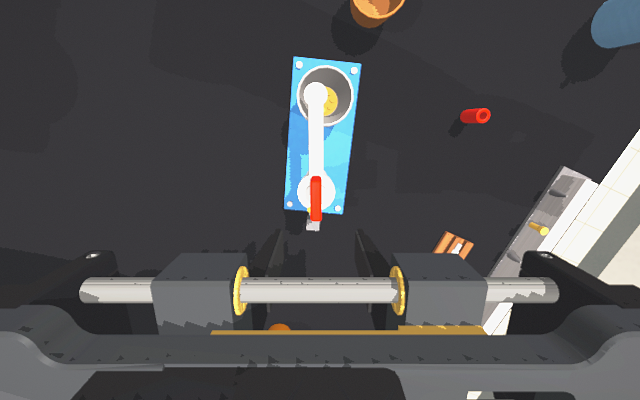

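The keeper arm, from (316,195) to (315,95), lies over the nested cups at about 1.47 rad, past the detent. Handing in.

```bash
python3 -c "
from bench import r
print(r.job_done())"
```

```text
the job is handed in; nothing more can be done
None
```

The job is handed in: the jaw cup sits nested in the wide cup and the keeper arm lies over both at about 1.47 rad, past its detent, by the last wrist picture at 15 s; the judge's verdict was not returned.

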